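# Close the guard and hold the lemon press at the third click

## Robot

A 6-joint arm with a two-finger parallel gripper is mounted at the origin on a cart in front of the work surface, level with it; the furniture and walls round the work are solid. World frame = base frame: x ahead of the robot, y to its left, z up, the work surface at z = 0. Lengths are in m, angles in rad, forces in N, time in s.
With the tool pointing down it reaches from about 0.25 to 0.775 m from the base axis. Payload 4 kg.
Tool frame: the origin (TCP) lies at the centre of the arm's flange, where the gripper is bolted on; the fingertips stand 199 mm ahead of it and the grasp point (between the pads) lies 180 mm ahead of it (robot.tcp_to_tips is the z of the fingertips in the tool frame, in m); z points along the fingers, y is the line along which they close (so a half turn about z gives the same grasp; the last joint's range is limited). The gripper opens to 94 mm and grips with 3 to 60 N. Pads are 16 mm wide; open, the fingers measure 119 mm over their backs; the gripper's body (75 mm by 177 mm) begins 78 mm behind the grasp point.
Start: joints at [-1.387, 0.087, 1.371, -0, 1.684, -0.103], TCP at [0.156, -0.528, 0.405] pointing down, gripper open.
Joint ranges: [-3.1, 3.1], [-0.76, 2.03], [0.27, 2.55], [-1.08, 4.22], [0.17, 2.65], [-2.57, 2.57]. Speed limits (rad/s): [2.79, 2.79, 3.14, 3.14, 3.14, 3.14].

## Interface

Orientations are given as [roll, pitch, yaw] about the fixed x, y, z axes, in that order (R = Rz(yaw) Ry(pitch) Rx(roll)).
In Python, from bench import robot gives the robot as it stands.
- The arm moves only by the tool play_rows, never from a script. Its arguments are lists of equal length, an entry for each row: "translation": the shift along the tool's x, y, z scaled (see below), a list of three; "twist": the turn, a rotation vector about the tool's x, y, z scaled (see below), a list of three; "gripper": the opening, from -1 (shut) to 1 (fully open). A call has 1 to 8 rows; each row shifts and turns the commanded pose from where the row before left it, along the tool's axes as they then stand; what a row does not reach is not made up. The controller multiplies each number of a shift by 0.04 m and each number of a turn by 0.1 rad. A row lasts 1/10 s, in which the tool goes at most 50 mm and 8.59 degrees, less where a joint would pass 70% of its speed; a pose out of reach is approached as far as the arm can. A call with a number of a shift or a turn outside -1 to 1 is refused whole. A call with a gripper value outside its range is refused whole. The fingers move at their own pace and stop on an object; the grip force is fixed at half the most. Time passes only in rows, so rows that do not move let the fingers close. It gives the time, the measured TCP pose, the force, the opening and the grip force at its end, in the units of the state.
- robot.get_obs(): the state, without advancing time (a new reading comes with each control period).
- robot.snapshot(name): name is "scene" or "side" or "wrist"; returns the picture (420x560x3 uint8, red, green, blue); there is no depth.
- robot.camera_model(name): a dict with "camera_matrix" (3x3 intrinsics, pixels), "rvec" (rotation vector, rad) and "tvec" (3), from world to camera coordinates, as OpenCV has them. Camera axes: x right, y down, z forward; pixel columns grow to the right and rows downward; lengths in m; the calibration is good to about 2 mm. A picture is of the moment at which its call begins: read the wrist's pose just before it. camera_model takes no time and is no camera call; for the wrist camera it gives the pose at the moment of the call.
- robot.close_job(): hands the job in; it is judged then, once.
Trained networks look in the newest picture that a camera, given by its name, has taken for a name from the list of things; names that differ only in an ending like _2 or _b are one class to them, and where a whole thing is asked for, a point or a joint stands for the part that bears it (a point fixed in the world has none). Each returns a list of dicts, best first, with "score" (0 to 1); they miss things now and then, are a little off and sometimes report something else, mostly with a low value. They report only what shows in the picture. A call takes as long as a camera call.
- robot.recognise(name, camera): "centre" ([x, y, z] in m, in world coordinates, good to about 4 mm: the middle of the surface that is visible of it).
- robot.spot_point(name, camera): "centre" ([x, y, z] in m, in world coordinates, good to about 4 mm: a listed point, or the origin of a listed thing).
The state is a dict: "time": time; "joint_positions": joint angles; "qvel": joint speeds; "joint_torque": joint torques, N m; "tool_pos": TCP position; "ee_rot": TCP orientation; "wrist_force": force on the tool from outside, world axes, zero at the start; "wrist_torque": the same for the moment, N m; "width": finger opening in m; "finger_force": force on a finger pad.
Only numpy, scipy, OpenCV 4.12 (cv2) and the standard library are available. Lean on these libraries where they do the work, as an engineer would, in place of code of your own. Each camera call takes 0.05 s, during which the arm holds its last target. There are 200 camera calls.

## Task

Lower the clear guard sash of the lemon press fully onto its sill by its wooden handle. Then swing the press lever by its upright wooden knob towards the front, counting the clicks you feel: advance it exactly three clicks, never a fourth, which would burst the lemon. The lever springs back if let go, so finish with the fingers still holding the knob in the third notch, and leave the things standing around undisturbed.

Things in the scene. Friction and masses are not known exactly. Their poses are not given: they have to be found in the camera images.
- press: Steel lemon press fixed to the worktop: base 250 (x) x 210 (y) x 20 mm, cross beam with top 215 mm up, a lemon in its cup; at the front (-x side) two aluminium channels 220 mm high, 180 mm apart, guide the sash. Origin: centre of the underside, on the worktop; x to its back (away from the robot at yaw 0), y to its left, z up. Lever pivot axis: upright at x = +20, y = 0 mm.
- sash (a joint): Clear guard sash sliding straight up and down in the channels; metres above closed: 0 = fully down on the sill, at most 0.11; starts raised. Stiff guides: it stays at any height where it is left; about 3 N pushes it down, about 9 N lifts it.
- sash_handle (a point): Grip point on the sash's wooden handle, an upright block 14 mm thick (press x), 70 mm wide (press y), 40 mm tall, on the sash's top rail; 15 mm below the block's top, centred. Pinch it from above across the 14 mm. 95 mm in front of the press's origin; 146 mm above the worktop when closed, higher by sash. Axes as the press.
- lever (a joint): Lever angle about its upright axis, rad: 0 = at its stop (the start; arm pointing 1.22 rad left of the press's +x, so left and slightly back); grows as the knob swings counter-clockwise seen from above, towards the front; at most 1.45. A spring returns it with 6 to 9 N at the knob; pushing takes up to 15 N. The middle of the third notch lies at 0.80 to 1.04 rad, differing each time.
- lever_pivot (a point): Point on the lever axis at the toothed wheel, 226 mm up. A spring pawl rides over 5 teeth 0.24 rad (31 mm at the knob) apart. The lever moves freely 0.07 to 0.31 rad, then resistance jumps up (pawl meets tooth 1: no click yet), falls steadily while the pawl passes over the tooth, and jumps up again some 10 N at the knob as it drops into the notch behind: one click. So on for each tooth.
- knob: Upright round wooden knob at the end of the lever arm, 22 mm diameter, 56 mm tall, 130 mm from the lever's pivot axis. Origin: centre of its foot on the arm's upper face, 242 mm above the worktop; its top is at 298 mm. x points outward along the arm, z up. It turns with the lever.
- carrier: Aluminium pawl carrier, a flat arm under the toothed wheel with the spring pawl at the wheel's back; fixed, but at a different angle each time. Origin on the lever axis, 216 mm up. Its x axis points where the lever arm points in the middle of the third notch (the pawl lies 2.14 rad clockwise of that): the knob's y in this frame is 0 there, negative before; tooth crests 0.12 rad to either side.
- lemon_1: Bystander: whole yellow lemon, 78x55x56 mm, lying loose at the right. Origin: centre of its underside.
- honey_jar: Bystander: honey jar with pale lid, 58x62x99 mm, at the right. Origin: centre of its underside.
- spice_jar: Bystander: small spice jar with yellow-brown cap, 42x42x96 mm, behind right. Origin: centre of its underside.
- sugar_pot: Bystander: white lidded sugar pot, 77x77x88 mm, behind left. Origin: centre of its underside.
- teapot: Bystander: dark brown teapot with upright lid handle, 109x130x120 mm, at the left. Origin: centre of its underside.
- teaspoon: Bystander: teaspoon, 130x27x11 mm, lying at the left front. Origin: centre of its underside.

How it is judged:
By the outcome, as a careful person would: the job done as asked, in the order asked, and still so for the second after the job is handed in, while the arm keeps its last pose, push and grip.
It also fails if it takes over 72 s, if anything falls off the work surface, if the arm or the gripper's body presses on something with over 40 N, if the wrist force passes 120 N, or if a joint passes its speed limit or range.

## Working session

There is one attempt and no reset: what is moved stays moved. The work goes in short steps, Python scripts to look and compute and a tool call to move; the robot and the scene stay as the last step left them, time stands still between calls to the robot, and variables do not carry over. Pictures are saved under pics/ and viewed, at most 10 in all, crops included, and the job is handed in when it is done.

Besides the shell and the picture viewer there is one more tool, called after "Request:" by a JSON object that holds its "method" and its "body". play_rows: Moves the arm, as the interface text tells. Its arguments: {"type":"object","properties":{"translation":{"type":"array","items":{"type":"array","items":{"type":"number","minimum":-1,"maximum":1}}},"twist":{"type":"array","items":{"type":"array","items":{"type":"number","minimum":-1,"maximum":1}}},"gripper":{"type":"array","items":{"type":"number"}}},"required":["translation","twist","gripper"]}

```bash
mkdir -p pics
cat > m.py <<'E'
import cv2,numpy as np
E
python3 - <<'E'
from bench import robot
import cv2,numpy as np
o=robot.get_obs();print({k:np.round(v,3).tolist() for k,v in o.items()})
ims=[]
for c in("scene","side"):
    im=robot.snapshot(c);ims.append(im)
    for f in("press","sash_handle","lever_pivot","knob","carrier","teapot","honey_jar","sugar_pot","spice_jar","lemon_1"):
        r=robot.spot_point(f,c)[:1] 
        print(c,f,[(np.round(d["centre"],4).tolist(),round(d["score"],2)) for d in r])
v=np.hstack(ims)[:,:,::-1]
cv2.imwrite("pics/a.png",cv2.resize(v,(800,300),interpolation=cv2.INTER_AREA));cv2.imwrite("pics/b.png",ims[0][:,:,::-1])
E
```

```text
{'time': 0.0, 'joint_positions': [-1.387, 0.088, 1.372, -0.0, 1.684, -0.103], 'qvel': [0.001, -0.0, 0.001, 0.0, -0.001, -0.001], 'joint_torque': [-0.002, -34.018, -30.243, 0.072, 0.033, -0.0], 'tool_pos': [0.156, -0.527, 0.404], 'ee_rot': [-3.139, -0.0, 0.287], 'wrist_force': [-0.142, 0.016, 0.339], 'wrist_torque': [-0.009, -0.012, 0.019], 'finger_force': 0.0, 'width': 0.094}
scene press [([0.5803, 0.0734, 0.0047], 0.92)]
scene sash_handle [([0.4869, 0.0692, 0.2486], 0.61)]
scene lever_pivot [([0.6009, 0.0684, 0.2263], 0.77)]
scene knob [([0.6445, 0.1939, 0.2395], 0.52)]
scene carrier [([0.6001, 0.0704, 0.2131], 0.51)]
scene teapot [([0.5993, 0.0678, 0.2127], 0.68)]
scene honey_jar [([0.6001, -0.4292, 0.004], 0.8)]
scene sugar_pot [([0.6574, 0.357, 0.0006], 0.68)]
scene spice_jar [([0.6956, -0.3608, 0.0004], 0.8)]
scene lemon_1 [([0.4919, -0.3796, 0.0025], 0.52)]
side press [([0.58, 0.0723, -0.003], 0.59)]
side sash_handle [([0.4924, 0.0717, 0.2517], 0.57)]
side lever_pivot [([0.5983, 0.0702, 0.2271], 0.91)]
side knob [([0.6398, 0.1973, 0.2408], 0.62)]
side carrier [([0.5791, 0.0739, -0.0024], 0.17)]
side teapot [([0.6002, 0.5375, -0.0038], 0.88)]
side honey_jar [([0.5999, -0.4295, 0.0016], 0.78)]
side sugar_pot [([0.6598, 0.3572, -0.0015], 0.56)]
side spice_jar [([0.6989, -0.3606, 0.0011], 0.44)]
side lemon_1 [([0.4871, -0.3806, -0.0005], 0.51)]
```

View pics/a.png

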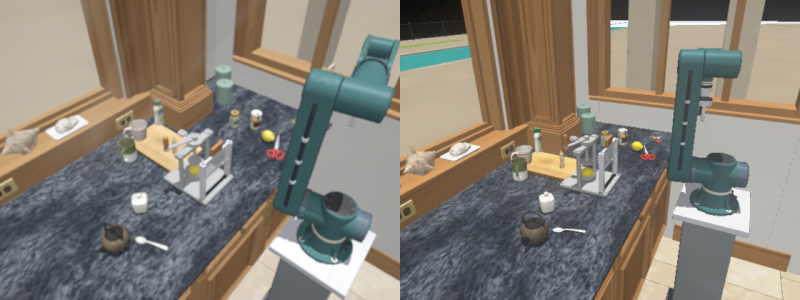

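```bash
cat > m.py <<'E'
import cv2,numpy as np,json
from bench import robot
from scipy.spatial.transform import Rotation as R
def plan(target,yaw,n,g,pos=None,yaw0=None,nd=2):
    o=robot.get_obs();p=np.array(o["tool_pos"] if pos is None else pos);y=o["ee_rot"][2] if yaw0 is None else yaw0
    rot=lambda a:R.from_euler("xyz",[np.pi,0,a]).as_matrix()
    T=[];W=[];p0=p.copy();y0=y;t=np.array(target)
    for i in range(n):
        q=p0+(t-p0)*(i+1)/n; w=round(-(y0+(yaw-y0)*(i+1)/n-y)/.1,nd)
        s=np.round(rot(y).T@(q-p)/.04,nd); T.append((s+0).tolist());W.append([0,0,w])
        p=p+rot(y)@s*.04; y-=w*.1
    for i in range(0,n,8):print(json.dumps(dict(translation=T[i:i+8],twist=W[i:i+8],gripper=[g]*len(T[i:i+8]))))
    print("end",p,y,"max",np.abs(T).max())
def look(c,names,save=None,fn="spot_point",k=1):
    im=robot.snapshot(c)
    if save:cv2.imwrite("pics/"+save,im[:,:,::-1])
    for f in names:print(c,f,[(np.round(d["centre"],4).tolist(),round(d["score"],2)) for d in getattr(robot,fn)(f,c)[:k]])
    return im
E
python3 - <<'E'
from m import *
plan([0.45,0.07,0.56],1.57,24,1)
E
```

```text
{"translation": [[0.47, -0.51, -0.16], [0.5, -0.48, -0.16], [0.52, -0.46, -0.17], [0.54, -0.43, -0.16], [0.57, -0.4, -0.16], [0.59, -0.37, -0.16], [0.61, -0.33, -0.16], [0.62, -0.31, -0.16]], "twist": [[0, 0, -0.53], [0, 0, -0.54], [0, 0, -0.53], [0, 0, -0.54], [0, 0, -0.53], [0, 0, -0.54], [0, 0, -0.53], [0, 0, -0.54]], "gripper": [1, 1, 1, 1, 1, 1, 1, 1]}
{"translation": [[0.64, -0.27, -0.17], [0.65, -0.23, -0.16], [0.67, -0.2, -0.16], [0.67, -0.16, -0.16], [0.69, -0.13, -0.16], [0.68, -0.09, -0.16], [0.7, -0.05, -0.17], [0.69, -0.02, -0.16]], "twist": [[0, 0, -0.53], [0, 0, -0.54], [0, 0, -0.53], [0, 0, -0.54], [0, 0, -0.53], [0, 0, -0.54], [0, 0, -0.53], [0, 0, -0.53]], "gripper": [1, 1, 1, 1, 1, 1, 1, 1]}
{"translation": [[0.69, 0.02, -0.16], [0.69, 0.06, -0.16], [0.69, 0.09, -0.16], [0.68, 0.13, -0.17], [0.68, 0.17, -0.16], [0.66, 0.2, -0.16], [0.65, 0.24, -0.16], [0.64, 0.27, -0.16]], "twist": [[0, 0, -0.54], [0, 0, -0.53], [0, 0, -0.54], [0, 0, -0.53], [0, 0, -0.54], [0, 0, -0.53], [0, 0, -0.54], [0, 0, -0.53]], "gripper": [1, 1, 1, 1, 1, 1, 1, 1]}
end [0.4499294  0.06995994 0.55990247] 1.569751246433473 max 0.7
```

Request:
{"method": "play_rows", "body": {"translation": [[0.47, -0.51, -0.16], [0.5, -0.48, -0.16], [0.52, -0.46, -0.17], [0.54, -0.43, -0.16], [0.57, -0.4, -0.16], [0.59, -0.37, -0.16], [0.61, -0.33, -0.16], [0.62, -0.31, -0.16]], "twist": [[0, 0, -0.53], [0, 0, -0.54], [0, 0, -0.53], [0, 0, -0.54], [0, 0, -0.53], [0, 0, -0.54], [0, 0, -0.53], [0, 0, -0.54]], "gripper": [1, 1, 1, 1, 1, 1, 1, 1]}}

```text
time: 1.9
tool_pos: [0.2539, -0.3272, 0.4567]
ee_rot: [3.141, 0.0, 0.717]
wrist_force: [-0.8, -0.4, -0.1]
width: 0.0937
finger_force: 0.0
```

Request:
{"method": "play_rows", "body": {"translation": [[0.64, -0.27, -0.17], [0.65, -0.23, -0.16], [0.67, -0.2, -0.16], [0.67, -0.16, -0.16], [0.69, -0.13, -0.16], [0.68, -0.09, -0.16], [0.7, -0.05, -0.17], [0.69, -0.02, -0.16]], "twist": [[0, 0, -0.53], [0, 0, -0.54], [0, 0, -0.53], [0, 0, -0.54], [0, 0, -0.53], [0, 0, -0.54], [0, 0, -0.53], [0, 0, -0.53]], "gripper": [1, 1, 1, 1, 1, 1, 1, 1]}}

```text
time: 2.7
tool_pos: [0.3521, -0.128, 0.5088]
ee_rot: [3.141, 0.0, 1.144]
wrist_force: [1.3, -0.6, -0.4]
width: 0.0941
finger_force: 0.0
```

Request:
{"method": "play_rows", "body": {"translation": [[0.69, 0.02, -0.16], [0.69, 0.06, -0.16], [0.69, 0.09, -0.16], [0.68, 0.13, -0.17], [0.68, 0.17, -0.16], [0.66, 0.2, -0.16], [0.65, 0.24, -0.16], [0.64, 0.27, -0.16]], "twist": [[0, 0, -0.54], [0, 0, -0.53], [0, 0, -0.54], [0, 0, -0.53], [0, 0, -0.54], [0, 0, -0.53], [0, 0, -0.54], [0, 0, -0.53]], "gripper": [1, 1, 1, 1, 1, 1, 1, 1]}}

```text
time: 3.5
tool_pos: [0.4502, 0.0712, 0.5602]
ee_rot: [3.141, 0.0, 1.572]
wrist_force: [0.2, 0.4, -0.1]
width: 0.0938
finger_force: 0.0
```

Run:
```python
from m import *
o=robot.get_obs();print(o["time"],o["tool_pos"],o["ee_rot"],o["wrist_force"])
look("wrist",["press","sash_handle","lever_pivot","knob","carrier"],"w1.png")
look("wrist",["sash_handle","lever_pivot","knob","carrier"])
look("wrist",["carrier"],None,"recognise",2)
```

```text
3.5 [0.4501695  0.07115312 0.56022822] [3.14117861e+00 1.72317024e-04 1.57217193e+00] [ 0.23090428  0.36396143 -0.08325526]
wrist press [([0.5814, 0.0733, 0.0044], 0.94)]
wrist sash_handle [([0.4868, 0.0673, 0.2473], 0.79)]
wrist lever_pivot []
wrist knob [([0.6395, 0.1977, 0.2417], 0.65)]
wrist carrier []
wrist sash_handle [([0.4822, 0.0677, 0.2494], 0.72)]
wrist lever_pivot [([0.5968, 0.0733, 0.2264], 0.87)]
wrist knob [([0.6401, 0.1986, 0.2416], 0.83)]
wrist carrier [([0.4832, 0.067, 0.2473], 0.63)]
wrist carrier [([0.6628, 0.0759, 0.229], 0.62)]
```

View pics/w1.png

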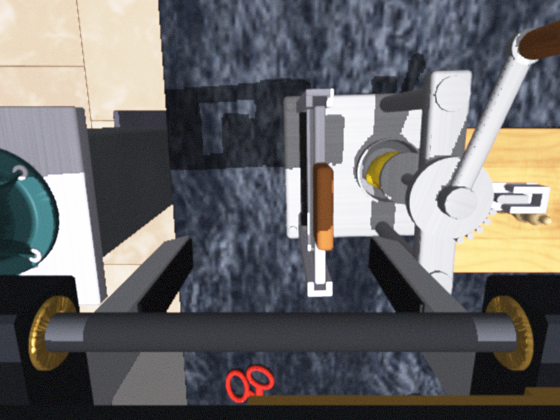

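```bash
cat >> m.py <<'E'
def proj(c,P):
    m=robot.camera_model(c);return cv2.projectPoints(np.array(P,float).reshape(-1,3),m["rvec"],m["tvec"],m["camera_matrix"],np.zeros(5))[0].reshape(-1,2)
def ray(c,uv,z):
    m=robot.camera_model(c);Rm=cv2.Rodrigues(np.array(m["rvec"],float))[0];t=np.array(m["tvec"]).ravel()
    d=Rm.T@np.linalg.inv(m["camera_matrix"])@[*uv,1];C=-Rm.T@t;return C+d*(z-C[2])/d[2]
E
python3 - <<'E'
from m import *
im=cv2.imread("pics/w1.png")
cv2.imwrite("pics/c1.png",cv2.resize(im[20:300,280:560],(600,600),interpolation=cv2.INTER_CUBIC))
print(proj("wrist",[[.6,.07,.216],[.6,.07,.236],[.485,.07,.265],[.485,.16,.22],[.485,-.02,.22]]))
for uv in((318,93),(319,289)):print(ray("wrist",uv,.22))
plan([0.485,0.07,0.47],1.57,5,0.0)
E
```

```text
[[443.28058799 194.18354545]
 [453.40276973 198.77060294]
 [325.61825949 206.83163631]
 [322.12604972  92.41935034]
 [317.47503995 285.64537231]]
[0.48147532 0.15953348 0.22      ]
[ 0.48657107 -0.02357136  0.22      ]
{"translation": [[0.0, 0.18, 0.45], [0.0, 0.17, 0.45], [0.01, 0.18, 0.45], [0.0, 0.18, 0.45], [0.0, 0.17, 0.45]], "twist": [[0, 0, -0.0], [0, 0, -0.0], [0, 0, -0.01], [0, 0, 0.0], [0, 0, -0.0]], "gripper": [0.0, 0.0, 0.0, 0.0, 0.0]}
end [0.48494916 0.0699165  0.46991897] 1.5698713257433652 max 0.45
```

View pics/c1.png

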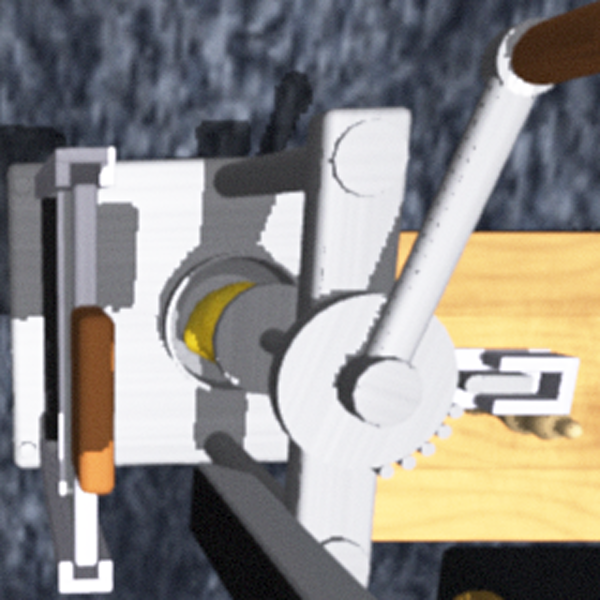

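Run:
```python
from m import *
f=lambda a,b,z:ray("wrist",(280+a/2.143,20+b/2.143),z)
for n,a,b,z in[("bolt",388,392,.242),("wheel",366,382,.231),("hous_end",574,384,.226),("hous_end",574,384,.236),("pawl0",470,385,.226),("pawl1",530,382,.226),("knobfoot",523,60,.242)]:print(n,z,f(a,b,z))
plan([0.486,0.07,0.437],1.595,6,0.0)
```

```text
bolt 0.242 [0.60400877 0.0676543  0.242     ]
wheel 0.231 [0.60009755 0.06938015 0.231     ]
hous_end 0.226 [0.69004303 0.06725066 0.226     ]
hous_end 0.236 [0.68240681 0.06945395 0.236     ]
pawl0 0.226 [0.64639955 0.06691191 0.226     ]
pawl1 0.226 [0.67141554 0.06815002 0.226     ]
knobfoot 0.242 [0.63840866 0.19091357 0.242     ]
{"translation": [[0.0, 0.15, 0.51], [0.0, 0.15, 0.51], [0.0, 0.15, 0.52], [0.0, 0.15, 0.51], [0.0, 0.16, 0.51], [0.0, 0.15, 0.51]], "twist": [[0, 0, -0.04], [0, 0, -0.05], [0, 0, -0.04], [0, 0, -0.04], [0, 0, -0.05], [0, 0, -0.04]], "gripper": [0.0, 0.0, 0.0, 0.0, 0.0, 0.0]}
end [0.48614596 0.06989698 0.43711897] 1.594871325743365 max 0.52
```

Request:
{"method": "play_rows", "body": {"translation": [[0.0, 0.3, 0], [0.0, 0.3, 0.4], [0.0, 0.3, 0.6], [0.0, 0, 0.7], [0.0, 0, 0.7], [0.0, 0, 0.67], [0, 0, 0], [0, 0, 0]], "twist": [[0, 0, -0.06], [0, 0, -0.06], [0, 0, -0.06], [0, 0, -0.06], [0, 0, 0], [0, 0, 0], [0, 0, 0], [0, 0, 0]], "gripper": [0, 0, 0, 0, 0, 0, 0, 0]}}

```text
time: 4.95
tool_pos: [0.4864, 0.0701, 0.4371]
ee_rot: [-3.141, 0.0, 1.594]
wrist_force: [0.5, -0.5, 0.5]
width: 0.0469
finger_force: 0.0
```

Run:
```python
from m import *
look("wrist",["sash_handle"],"w2.png");look("scene",["sash_handle"]);look("side",["sash_handle"])
print(proj("wrist",[[.486,.07,.257]]))
```

```text
wrist sash_handle [([0.4825, 0.0683, 0.2494], 0.82)]
scene sash_handle [([0.4878, 0.0682, 0.2468], 0.74)]
side sash_handle [([0.4915, 0.0712, 0.2504], 0.88)]
[[280.29923466 262.84704327]]
```

View pics/w2.png

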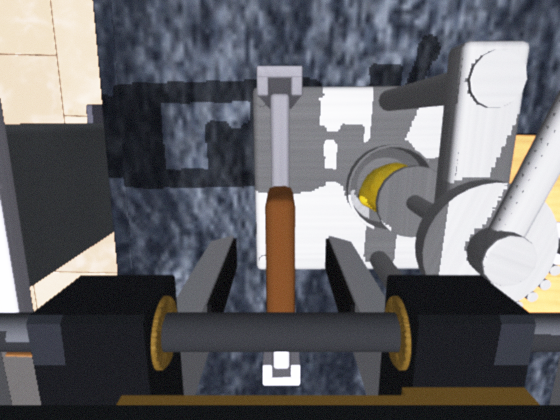

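Request:
{"method": "play_rows", "body": {"translation": [[0.0, 0, -0.3], [0.0, 0, 0], [0.0, 0, 0], [0.0, 0, 0], [0.0, 0, 0], [0, 0, 0]], "twist": [[0, 0, 0], [0, 0, 0], [0, 0, 0], [0, 0, 0], [0, 0, 0], [0, 0, 0]], "gripper": [0, -1, -1, -1, -1, -1]}}

```text
time: 5.85
tool_pos: [0.486, 0.0701, 0.4487]
ee_rot: [3.142, 0.0, 1.594]
wrist_force: [1.5, -0.6, -0.6]
width: 0.014
finger_force: 30.0
```

Request:
{"method": "play_rows", "body": {"translation": [[0.0, 0, 0.2], [0.0, 0, 0.3], [0.0, 0, 0.3], [0.0, 0, 0.3], [0.0, 0, 0.3], [0, 0, 0.3], [0, 0, 0.2], [0, 0, 0]], "twist": [[0, 0, 0], [0, 0, 0], [0, 0, 0], [0, 0, 0], [0, 0, 0], [0, 0, 0], [0, 0, 0], [0, 0, 0]], "gripper": [-1, -1, -1, -1, -1, -1, -1, -1]}}

```text
time: 6.65
tool_pos: [0.4862, 0.0702, 0.3704]
ee_rot: [-3.14, -0.0, 1.594]
wrist_force: [5.4, -0.3, -8.1]
width: 0.0138
finger_force: 30.0
```

Run:
```python
from m import *
o=robot.get_obs();print(o["tool_pos"],o["wrist_force"],o["width"],o["finger_force"])
look("wrist",["sash_handle"]);look("scene",["sash_handle"]);look("side",["sash_handle"])
```

```text
[0.48621905 0.07015827 0.37042579] [ 5.4013621 -0.2804872 -8.0565404] 0.013823951172086131 29.99649703502655
wrist sash_handle [([0.4875, 0.0689, 0.172], 0.6)]
scene sash_handle [([0.4892, 0.0689, 0.1717], 0.73)]
side sash_handle [([0.488, 0.0701, 0.1706], 0.71)]
```

Request:
{"method": "play_rows", "body": {"translation": [[0.0, 0, 0.15], [0.0, 0, 0.15], [0.0, 0, 0.15], [0, 0, 0]], "twist": [[0, 0, 0], [0, 0, 0], [0, 0, 0], [0, 0, 0]], "gripper": [-1, -1, -1, -1]}}

```text
time: 7.35
tool_pos: [0.486, 0.0702, 0.3542]
ee_rot: [3.141, 0.0, 1.594]
wrist_force: [3.2, 0.8, -2.0]
width: 0.0137
finger_force: 30.0
```

Request:
{"method": "play_rows", "body": {"translation": [[0.0, 0, 0.1], [0.0, 0, 0.05], [0, 0, 0]], "twist": [[0, 0, 0], [0, 0, 0], [0, 0, 0]], "gripper": [-1, -1, -1]}}

```text
time: 7.65
tool_pos: [0.486, 0.0702, 0.3488]
ee_rot: [3.141, 0.0, 1.594]
wrist_force: [2.8, -0.2, -0.2]
width: 0.0136
finger_force: 30.0
```

Request:
{"method": "play_rows", "body": {"translation": [[0.0, 0, 0.08], [0, 0, 0]], "twist": [[0, 0, 0], [0, 0, 0]], "gripper": [-1, -1]}}

```text
time: 7.85
tool_pos: [0.4859, 0.0702, 0.3469]
ee_rot: [3.141, 0.0, 1.594]
wrist_force: [0.3, 0.1, 5.8]
width: 0.0137
finger_force: 30.0
```

Request:
{"method": "play_rows", "body": {"translation": [[0.0, 0, 0.05], [0, 0, 0]], "twist": [[0, 0, 0], [0, 0, 0]], "gripper": [-1, -1]}}

```text
time: 8.05
tool_pos: [0.4857, 0.0702, 0.3469]
ee_rot: [3.14, 0.0, 1.594]
wrist_force: [-3.7, 0.5, 13.1]
width: 0.0136
finger_force: 30.0
```

Request:
{"method": "play_rows", "body": {"translation": [[0.0, 0, 0.05], [0, 0, 0]], "twist": [[0, 0, 0], [0, 0, 0]], "gripper": [-1, -1]}}

```text
time: 8.25
tool_pos: [0.4855, 0.0702, 0.3468]
ee_rot: [3.138, 0.0, 1.594]
wrist_force: [-6.6, 0.4, 20.0]
width: 0.0139
finger_force: 30.0
```

Request:
{"method": "play_rows", "body": {"translation": [[0.0, 0, 0], [0, 0, 0], [0, 0, 0], [0, 0, -0.5], [0, 0, -0.8], [0, 0, -1], [0, 0, -1], [0, 0, -0.5]], "twist": [[0, 0, 0], [0, 0, 0], [0, 0, 0], [0, 0, 0], [0, 0, 0], [0, 0, 0], [0, 0, 0], [0, 0, 0]], "gripper": [0, 0, 0, 0, 0, 0, 0, 0]}}

```text
time: 9.05
tool_pos: [0.4859, 0.0702, 0.4968]
ee_rot: [3.138, 0.0, 1.594]
wrist_force: [-0.8, 0.7, -0.1]
width: 0.0466
finger_force: 0.0
```

Run:
```python
from m import *
o=robot.get_obs();print(o["tool_pos"],o["wrist_force"],o["width"],o["finger_force"])
look("wrist",["sash_handle","knob","lever_pivot"],"w3.png");look("scene",["sash_handle"]);s=look("side",["sash_handle"])
cv2.imwrite("pics/s3.png",cv2.resize(s[150:290,200:360,::-1],(640,560),interpolation=cv2.INTER_CUBIC))
```

```text
[0.48587047 0.0701789  0.49680908] [-0.84658679  0.67509182 -0.05523024] 0.04663016951639364 0.0
wrist sash_handle [([0.4826, 0.0694, 0.1492], 0.72)]
wrist knob [([0.643, 0.198, 0.2422], 0.7)]
wrist lever_pivot [([0.6014, 0.072, 0.2247], 0.78)]
scene sash_handle [([0.486, 0.0716, 0.145], 0.71)]
side sash_handle [([0.4893, 0.0704, 0.1497], 0.93)]
```

View pics/s3.png

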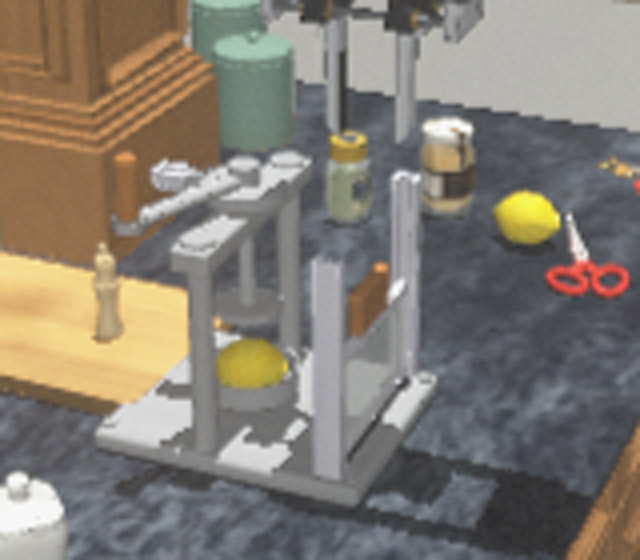

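Request:
{"method": "play_rows", "body": {"translation": [[0.0, 0, 0], [0, 0, 0.6], [0, 0, 0.9], [0, 0, 0.9], [0, 0, 0.6], [0, 0, 0.25], [0, 0, 0.1], [0, 0, 0]], "twist": [[0, 0, 0], [0, 0, 0], [0, 0, 0], [0, 0, 0], [0, 0, 0], [0, 0, 0], [0, 0, 0], [0, 0, 0]], "gripper": [-1, -1, -1, -1, -1, -1, -1, -1]}}

```text
time: 10.25
tool_pos: [0.486, 0.0702, 0.3608]
ee_rot: [3.14, 0.0, 1.594]
wrist_force: [-0.2, 0.1, 0.4]
width: 0.0007
finger_force: 0.0
```

Request:
{"method": "play_rows", "body": {"translation": [[0.0, 0, 0.05], [0, 0, 0.05], [0, 0, 0]], "twist": [[0, 0, 0], [0, 0, 0], [0, 0, 0]], "gripper": [-1, -1, -1]}}

```text
time: 10.55
tool_pos: [0.4858, 0.0702, 0.3604]
ee_rot: [3.137, 0.0, 1.594]
wrist_force: [-6.1, -0.9, 13.6]
width: 0.0007
finger_force: 6.8
```

Run:
```python
from m import *
plan([0.486,0.07,0.52],1.594,5,0)
plan([0.641,0.195,0.53],1.25,8,0,[0.486,0.07,0.52],1.594)
```

```text
{"translation": [[0.0, 0.0, -0.8], [0.0, 0.0, -0.8], [0.0, 0.0, -0.79], [0.0, 0.0, -0.8], [0.0, 0.0, -0.8]], "twist": [[0, 0, -0.0], [0, 0, -0.0], [0, 0, -0.0], [0, 0, -0.0], [0, 0, -0.0]], "gripper": [0, 0, 0, 0, 0]}
end [0.48581793 0.07019023 0.51997941] 1.5938598814905938 max 0.8
{"translation": [[0.38, 0.49, -0.03], [0.4, 0.48, -0.03], [0.42, 0.46, -0.03], [0.44, 0.44, -0.04], [0.46, 0.42, -0.03], [0.47, 0.4, -0.03], [0.5, 0.38, -0.03], [0.5, 0.36, -0.03]], "twist": [[0, 0, 0.43], [0, 0, 0.43], [0, 0, 0.43], [0, 0, 0.43], [0, 0, 0.43], [0, 0, 0.43], [0, 0, 0.43], [0, 0, 0.43]], "gripper": [0, 0, 0, 0, 0, 0, 0, 0]}
end [0.64093413 0.19483339 0.53      ] 1.2500000000000007 max 0.5
```

Request:
{"method": "play_rows", "body": {"translation": [[0.0, 0.0, -0.8], [0.0, 0.0, -0.85], [0.0, 0.0, -0.85], [0.0, 0.0, -0.85], [0.0, 0.0, -0.75]], "twist": [[0, 0, 0], [0, 0, 0], [0, 0, 0], [0, 0, 0], [0, 0, 0]], "gripper": [-1, -1, 0, 0, 0]}}

```text
time: 11.05
tool_pos: [0.4857, 0.0702, 0.5224]
ee_rot: [3.139, 0.0, 1.594]
wrist_force: [0.3, -0.4, 0.2]
width: 0.021
finger_force: 0.0
```

Request:
{"method": "play_rows", "body": {"translation": [[0.38, 0.49, -0.03], [0.4, 0.48, -0.03], [0.42, 0.46, -0.03], [0.44, 0.44, -0.04], [0.46, 0.42, -0.03], [0.47, 0.4, -0.03], [0.5, 0.38, -0.03], [0.5, 0.36, -0.03]], "twist": [[0, 0, 0.43], [0, 0, 0.43], [0, 0, 0.43], [0, 0, 0.43], [0, 0, 0.43], [0, 0, 0.43], [0, 0, 0.43], [0, 0, 0.43]], "gripper": [0, 0, 0, 0, 0, 0, 0, 0]}}

```text
time: 11.85
tool_pos: [0.6417, 0.1957, 0.5302]
ee_rot: [3.141, -0.0, 1.248]
wrist_force: [0.4, 0.3, -0.0]
width: 0.047
finger_force: 0.0
```

Run:
```python
from m import *
o=robot.get_obs();print(o["tool_pos"],o["ee_rot"],o["width"],o["time"])
look("wrist",["knob","lever_pivot"],"w4.png");look("wrist",["knob"],None,"recognise");look("scene",["knob","lever_pivot"]);look("side",["knob","lever_pivot"])
```

```text
[0.64169636 0.19571646 0.53017764] [ 3.14068497e+00 -4.32519193e-04  1.24810991e+00] 0.046982924587511986 11.85
wrist knob [([0.6407, 0.195, 0.2413], 0.87)]
wrist lever_pivot [([0.6002, 0.0732, 0.2256], 0.55)]
wrist knob [([0.6441, 0.202, 0.2934], 0.57)]
scene knob [([0.6425, 0.1913, 0.2429], 0.64)]
scene lever_pivot [([0.6017, 0.0685, 0.2262], 0.89)]
side knob [([0.6385, 0.1974, 0.2388], 0.7)]
side lever_pivot [([0.6021, 0.072, 0.2252], 0.91)]
```

View pics/w4.png

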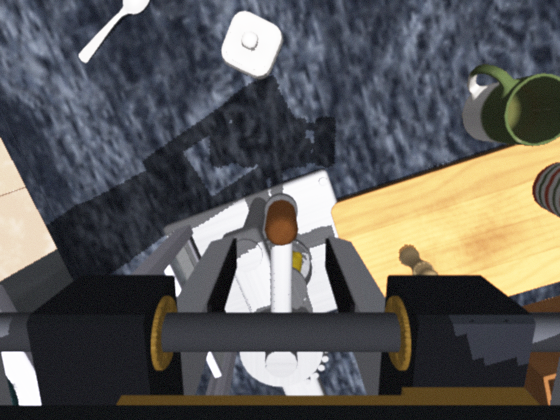

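Request:
{"method": "play_rows", "body": {"translation": [[0, 0, 0.4], [0, 0, 0.6], [0, 0, 0.5], [0, 0, 0.38], [0, 0, 0], [0, 0, 0], [0, 0, 0], [0, 0, 0]], "twist": [[0, 0, 0], [0, 0, 0], [0, 0, 0], [0, 0, 0], [0, 0, 0], [0, 0, 0], [0, 0, 0], [0, 0, 0]], "gripper": [0, 0, 0, 0, -1, -1, -1, -1]}}

```text
time: 13.2
tool_pos: [0.6411, 0.1947, 0.4566]
ee_rot: [3.137, -0.002, 1.249]
wrist_force: [1.3, -0.9, 1.8]
width: 0.0213
finger_force: 30.0
```

Request:
{"method": "play_rows", "body": {"translation": [[-0.002, -0.1, 0], [0, 0, 0]], "twist": [[0, 0, -0.3], [0, 0, 0]], "gripper": [-1, -1]}}

```text
time: 13.4
tool_pos: [0.6375, 0.1958, 0.4565]
ee_rot: [3.136, -0.002, 1.28]
wrist_force: [5.5, -1.4, 2.5]
width: 0.021
finger_force: 30.0
```

Request:
{"method": "play_rows", "body": {"translation": [[-0.002, -0.1, 0], [0, 0, 0]], "twist": [[0, 0, -0.3], [0, 0, 0]], "gripper": [-1, -1]}}

```text
time: 13.6
tool_pos: [0.6336, 0.197, 0.4565]
ee_rot: [3.136, -0.002, 1.31]
wrist_force: [5.1, -1.6, 2.5]
width: 0.0213
finger_force: 30.0
```

Request:
{"method": "play_rows", "body": {"translation": [[-0.002, -0.1, 0], [0, 0, 0]], "twist": [[0, 0, -0.3], [0, 0, 0]], "gripper": [-1, -1]}}

```text
time: 13.8
tool_pos: [0.6297, 0.1979, 0.4565]
ee_rot: [3.136, -0.002, 1.339]
wrist_force: [6.1, 0.6, 2.3]
width: 0.0211
finger_force: 30.0
```

Request:
{"method": "play_rows", "body": {"translation": [[-0.002, -0.1, 0], [0, 0, 0]], "twist": [[0, 0, -0.3], [0, 0, 0]], "gripper": [-1, -1]}}

```text
time: 14.0
tool_pos: [0.6258, 0.1988, 0.4565]
ee_rot: [3.136, -0.002, 1.37]
wrist_force: [6.0, -1.5, 2.0]
width: 0.0215
finger_force: 30.0
```

Request:
{"method": "play_rows", "body": {"translation": [[-0.002, -0.1, 0], [0, 0, 0]], "twist": [[0, 0, -0.3], [0, 0, 0]], "gripper": [-1, -1]}}

```text
time: 14.2
tool_pos: [0.6219, 0.1995, 0.4565]
ee_rot: [3.136, -0.001, 1.4]
wrist_force: [5.5, -0.4, 2.7]
width: 0.0214
finger_force: 30.0
```

Request:
{"method": "play_rows", "body": {"translation": [[-0.002, -0.1, 0], [0, 0, 0]], "twist": [[0, 0, -0.3], [0, 0, 0]], "gripper": [-1, -1]}}

```text
time: 14.4
tool_pos: [0.6182, 0.2001, 0.4565]
ee_rot: [3.135, -0.002, 1.429]
wrist_force: [7.4, -0.9, 2.4]
width: 0.0212
finger_force: 30.0
```

Request:
{"method": "play_rows", "body": {"translation": [[-0.002, -0.1, 0], [0, 0, 0]], "twist": [[0, 0, -0.3], [0, 0, 0]], "gripper": [-1, -1]}}

```text
time: 14.6
tool_pos: [0.6148, 0.2004, 0.4565]
ee_rot: [3.132, -0.002, 1.459]
wrist_force: [9.6, -1.0, 1.9]
width: 0.0214
finger_force: 30.0
```

Request:
{"method": "play_rows", "body": {"translation": [[-0.002, -0.1, 0], [0, 0, 0]], "twist": [[0, 0, -0.3], [0, 0, 0]], "gripper": [-1, -1]}}

```text
time: 14.8
tool_pos: [0.6114, 0.2006, 0.4565]
ee_rot: [3.13, -0.002, 1.488]
wrist_force: [11.9, -0.4, 1.6]
width: 0.0216
finger_force: 30.0
```

Request:
{"method": "play_rows", "body": {"translation": [[-0.002, -0.1, 0], [0, 0, 0]], "twist": [[0, 0, -0.3], [0, 0, 0]], "gripper": [-1, -1]}}

```text
time: 15.0
tool_pos: [0.6066, 0.2011, 0.4564]
ee_rot: [3.134, -0.001, 1.519]
wrist_force: [5.4, 0.0, 2.9]
width: 0.0211
finger_force: 30.0
```

Request:
{"method": "play_rows", "body": {"translation": [[-0.002, -0.1, 0], [0, 0, 0]], "twist": [[0, 0, -0.3], [0, 0, 0]], "gripper": [-1, -1]}}

```text
time: 15.2
tool_pos: [0.6022, 0.2013, 0.4565]
ee_rot: [3.135, -0.001, 1.55]
wrist_force: [4.6, -1.3, 3.3]
width: 0.0211
finger_force: 30.0
```

Request:
{"method": "play_rows", "body": {"translation": [[-0.002, -0.1, 0], [0, 0, 0]], "twist": [[0, 0, -0.3], [0, 0, 0]], "gripper": [-1, -1]}}

```text
time: 15.4
tool_pos: [0.5978, 0.2014, 0.4565]
ee_rot: [3.137, -0.001, 1.58]
wrist_force: [3.0, -1.4, 4.0]
width: 0.021
finger_force: 30.0
```

Request:
{"method": "play_rows", "body": {"translation": [[-0.002, -0.1, 0], [0, 0, 0]], "twist": [[0, 0, -0.3], [0, 0, 0]], "gripper": [-1, -1]}}

```text
time: 15.6
tool_pos: [0.5937, 0.2013, 0.4564]
ee_rot: [3.137, -0.0, 1.611]
wrist_force: [3.9, -1.2, 3.8]
width: 0.0213
finger_force: 30.0
```

Request:
{"method": "play_rows", "body": {"translation": [[-0.002, -0.1, 0], [0, 0, 0]], "twist": [[0, 0, -0.3], [0, 0, 0]], "gripper": [-1, -1]}}

```text
time: 15.8
tool_pos: [0.5901, 0.201, 0.4564]
ee_rot: [3.135, -0.0, 1.64]
wrist_force: [7.1, -0.6, 3.8]
width: 0.0214
finger_force: 30.0
```

Request:
{"method": "play_rows", "body": {"translation": [[-0.002, -0.1, 0], [0, 0, 0]], "twist": [[0, 0, -0.3], [0, 0, 0]], "gripper": [-1, -1]}}

```text
time: 16.0
tool_pos: [0.5865, 0.2006, 0.4565]
ee_rot: [3.133, -0.0, 1.67]
wrist_force: [10.1, -0.6, 3.9]
width: 0.0211
finger_force: 30.0
```

Request:
{"method": "play_rows", "body": {"translation": [[-0.002, -0.1, 0], [0, 0, 0]], "twist": [[0, 0, -0.3], [0, 0, 0]], "gripper": [-1, -1]}}

```text
time: 16.2
tool_pos: [0.5832, 0.2002, 0.4565]
ee_rot: [3.131, 0.0, 1.699]
wrist_force: [12.2, -0.4, 2.8]
width: 0.0211
finger_force: 30.0
```

Request:
{"method": "play_rows", "body": {"translation": [[-0.002, -0.1, 0], [0, 0, 0]], "twist": [[0, 0, -0.3], [0, 0, 0]], "gripper": [-1, -1]}}

```text
time: 16.4
tool_pos: [0.5791, 0.1996, 0.4564]
ee_rot: [3.131, 0.0, 1.729]
wrist_force: [9.4, -1.1, 3.1]
width: 0.0212
finger_force: 30.0
```

Request:
{"method": "play_rows", "body": {"translation": [[-0.002, -0.1, 0], [0, 0, 0]], "twist": [[0, 0, -0.3], [0, 0, 0]], "gripper": [-1, -1]}}

```text
time: 16.6
tool_pos: [0.5745, 0.1989, 0.4564]
ee_rot: [3.134, 0.0, 1.76]
wrist_force: [6.2, -1.0, 4.3]
width: 0.0219
finger_force: 30.0
```

Request:
{"method": "play_rows", "body": {"translation": [[-0.002, -0.1, 0], [0, 0, 0]], "twist": [[0, 0, -0.3], [0, 0, 0]], "gripper": [-1, -1]}}

```text
time: 16.8
tool_pos: [0.5703, 0.198, 0.4564]
ee_rot: [3.136, 0.001, 1.79]
wrist_force: [4.8, -0.4, 5.0]
width: 0.0215
finger_force: 30.0
```

Request:
{"method": "play_rows", "body": {"translation": [[-0.002, -0.1, 0], [0, 0, 0]], "twist": [[0, 0, -0.3], [0, 0, 0]], "gripper": [-1, -1]}}

```text
time: 17.0
tool_pos: [0.5663, 0.197, 0.4564]
ee_rot: [3.136, 0.001, 1.82]
wrist_force: [5.5, -1.1, 4.9]
width: 0.0213
finger_force: 30.0
```

Request:
{"method": "play_rows", "body": {"translation": [[-0.002, -0.1, 0], [0, 0, 0]], "twist": [[0, 0, -0.3], [0, 0, 0]], "gripper": [-1, -1]}}

```text
time: 17.2
tool_pos: [0.5625, 0.1959, 0.4565]
ee_rot: [3.136, 0.001, 1.85]
wrist_force: [7.1, -0.8, 3.9]
width: 0.021
finger_force: 30.0
```

Request:
{"method": "play_rows", "body": {"translation": [[-0.002, -0.1, 0], [0, 0, 0]], "twist": [[0, 0, -0.3], [0, 0, 0]], "gripper": [-1, -1]}}

```text
time: 17.4
tool_pos: [0.5591, 0.1948, 0.4564]
ee_rot: [3.134, 0.002, 1.88]
wrist_force: [8.2, -0.5, 4.4]
width: 0.0213
finger_force: 30.0
```

Request:
{"method": "play_rows", "body": {"translation": [[-0.002, -0.1, 0], [0, 0, 0]], "twist": [[0, 0, -0.3], [0, 0, 0]], "gripper": [-1, -1]}}

```text
time: 17.6
tool_pos: [0.5557, 0.1936, 0.4564]
ee_rot: [3.132, 0.002, 1.91]
wrist_force: [10.3, 0.3, 2.7]
width: 0.0213
finger_force: 30.0
```

Request:
{"method": "play_rows", "body": {"translation": [[-0.002, -0.1, 0], [0, 0, 0]], "twist": [[0, 0, -0.3], [0, 0, 0]], "gripper": [-1, -1]}}

```text
time: 17.8
tool_pos: [0.5526, 0.1924, 0.4564]
ee_rot: [3.129, 0.002, 1.94]
wrist_force: [13.6, 2.2, 1.8]
width: 0.0217
finger_force: 30.0
```

Request:
{"method": "play_rows", "body": {"translation": [[-0.002, -0.1, 0], [0, 0, 0]], "twist": [[0, 0, -0.3], [0, 0, 0]], "gripper": [-1, -1]}}

```text
time: 18.0
tool_pos: [0.5487, 0.1909, 0.4564]
ee_rot: [3.131, 0.002, 1.97]
wrist_force: [10.6, 0.8, 3.2]
width: 0.0212
finger_force: 30.0
```

Request:
{"method": "play_rows", "body": {"translation": [[-0.002, -0.1, 0], [0, 0, 0]], "twist": [[0, 0, -0.3], [0, 0, 0]], "gripper": [-1, -1]}}

```text
time: 18.2
tool_pos: [0.5444, 0.1891, 0.4564]
ee_rot: [3.134, 0.003, 2.0]
wrist_force: [7.7, -0.4, 3.3]
width: 0.0212
finger_force: 30.0
```

Request:
{"method": "play_rows", "body": {"translation": [[-0.002, -0.1, 0], [0, 0, 0]], "twist": [[0, 0, -0.3], [0, 0, 0]], "gripper": [-1, -1]}}

```text
time: 18.4
tool_pos: [0.5408, 0.1873, 0.4564]
ee_rot: [3.134, 0.003, 2.03]
wrist_force: [8.2, 0.4, 3.3]
width: 0.0215
finger_force: 30.0
```

Request:
{"method": "play_rows", "body": {"translation": [[-0.002, -0.1, 0], [0, 0, 0]], "twist": [[0, 0, -0.3], [0, 0, 0]], "gripper": [-1, -1]}}

```text
time: 18.6
tool_pos: [0.537, 0.1853, 0.4564]
ee_rot: [3.135, 0.003, 2.06]
wrist_force: [6.8, -1.2, 3.6]
width: 0.0215
finger_force: 30.0
```

Request:
{"method": "play_rows", "body": {"translation": [[-0.001, -0.07, 0], [0, 0, 0]], "twist": [[0, 0, -0.2], [0, 0, 0]], "gripper": [-1, -1]}}

```text
time: 18.8
tool_pos: [0.5347, 0.184, 0.4564]
ee_rot: [3.134, 0.003, 2.08]
wrist_force: [8.5, -0.7, 3.0]
width: 0.0216
finger_force: 30.0
```

Request:
{"method": "play_rows", "body": {"translation": [[-0.001, -0.07, 0], [0, 0, 0]], "twist": [[0, 0, -0.2], [0, 0, 0]], "gripper": [-1, -1]}}

```text
time: 19.0
tool_pos: [0.5325, 0.1827, 0.4564]
ee_rot: [3.134, 0.004, 2.1]
wrist_force: [9.7, 0.4, 3.7]
width: 0.0215
finger_force: 30.0
```

Run:
```python
from m import *
for i in range(2):
  for c in("wrist","scene","side"):look(c,["knob","lever_pivot","carrier"],f"{c}5.png" if i==0 else None)
```

```text
wrist knob [([0.5346, 0.1837, 0.2424], 0.74)]
wrist lever_pivot []
wrist carrier []
scene knob [([0.5988, -0.4286, 0.0019], 0.74)]
scene lever_pivot [([0.6035, 0.0705, 0.227], 0.83)]
scene carrier []
side knob [([0.5311, 0.1802, 0.2408], 0.64)]
side lever_pivot [([0.5994, 0.0706, 0.2298], 0.53)]
side carrier []
wrist knob [([0.5343, 0.1828, 0.2414], 0.9)]
wrist lever_pivot []
wrist carrier []
scene knob [([0.5334, 0.181, 0.2418], 0.68)]
scene lever_pivot [([0.6005, 0.0684, 0.2264], 0.93)]
scene carrier []
side knob [([0.5303, 0.183, 0.2415], 0.63)]
side lever_pivot [([0.6018, 0.0708, 0.2298], 0.59)]
side carrier []
```

Request:
{"method": "play_rows", "body": {"translation": [[-0.001, -0.07, 0], [0, 0, 0]], "twist": [[0, 0, -0.2], [0, 0, 0]], "gripper": [-1, -1]}}

```text
time: 20.4
tool_pos: [0.5303, 0.1814, 0.4564]
ee_rot: [3.132, 0.004, 2.12]
wrist_force: [11.5, 1.1, 2.7]
width: 0.0215
finger_force: 30.0
```

Request:
{"method": "play_rows", "body": {"translation": [[-0.001, -0.07, 0], [0, 0, 0]], "twist": [[0, 0, -0.2], [0, 0, 0]], "gripper": [-1, -1]}}

```text
time: 20.6
tool_pos: [0.5283, 0.18, 0.4564]
ee_rot: [3.131, 0.004, 2.14]
wrist_force: [12.5, 1.9, 2.4]
width: 0.0214
finger_force: 30.0
```

Request:
{"method": "play_rows", "body": {"translation": [[-0.001, -0.07, 0], [0, 0, 0]], "twist": [[0, 0, -0.2], [0, 0, 0]], "gripper": [-1, -1]}}

```text
time: 20.8
tool_pos: [0.5263, 0.1788, 0.4564]
ee_rot: [3.129, 0.005, 2.16]
wrist_force: [15.3, 2.4, 1.6]
width: 0.0216
finger_force: 30.0
```

Run:
```python
from m import *
o=robot.get_obs();print(o["tool_pos"],o["wrist_force"],o["ee_rot"])
for c in("wrist","scene","side","wrist","scene","side"):look(c,["knob","sash_handle"])
im=look("scene",[]);a=np.round(proj("scene",[.6,.07,.22])[0]).astype(int);print(a)
im=im[a[1]-60:a[1]+60,a[0]-80:a[0]+80,::-1];cv2.imwrite("pics/f.png",cv2.resize(im,(800,600),interpolation=cv2.INTER_CUBIC))
```

```text
[0.5262764  0.17876091 0.45644314] [15.30437926  2.38925502  1.56099913] [3.1292688  0.00471982 2.16032795]
wrist knob [([0.5266, 0.1818, 0.2421], 0.6)]
wrist sash_handle [([0.4834, 0.0677, 0.147], 0.67)]
scene knob [([0.532, 0.1778, 0.2397], 0.7)]
scene sash_handle [([0.4875, 0.0659, 0.1465], 0.92)]
side knob [([0.5253, 0.1799, 0.2417], 0.52)]
side sash_handle [([0.49, 0.0721, 0.1453], 0.67)]
wrist knob [([0.5285, 0.1805, 0.2418], 0.6)]
wrist sash_handle [([0.4825, 0.0709, 0.1489], 0.62)]
scene knob [([0.5296, 0.1758, 0.2404], 0.55)]
scene sash_handle [([0.4907, 0.0683, 0.1451], 0.66)]
side knob [([0.5242, 0.1799, 0.242], 0.68)]
side sash_handle [([0.4861, 0.0696, 0.1465], 0.88)]
[273 197]
```

View pics/f.png

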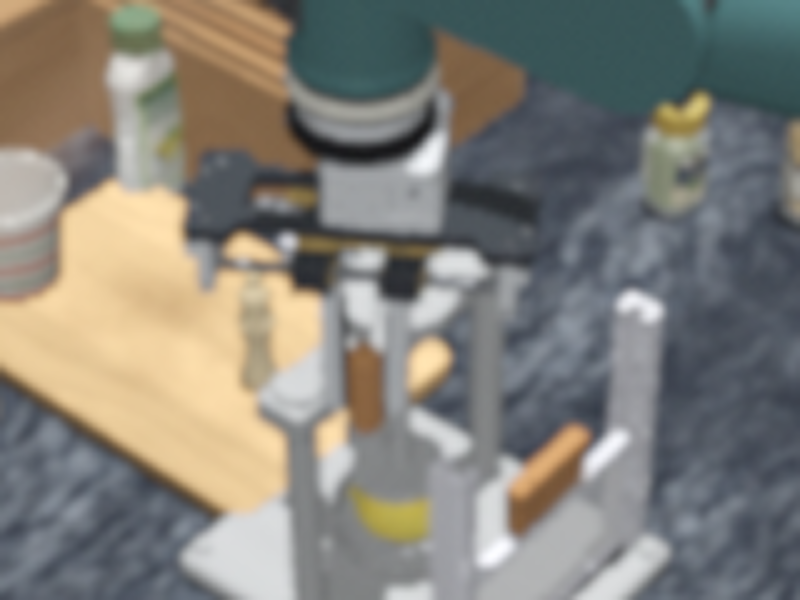

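Request:
{"method": "play_rows", "body": {"translation": [[0, 0, 0], [0, 0, 0], [0, 0, 0], [0, 0, 0]], "twist": [[0, 0, 0], [0, 0, 0], [0, 0, 0], [0, 0, 0]], "gripper": [-1, -1, -1, -1]}}

```text
time: 22.15
tool_pos: [0.5264, 0.1788, 0.4564]
ee_rot: [3.13, 0.005, 2.16]
wrist_force: [15.1, 2.0, 2.8]
width: 0.0217
finger_force: 30.0
```

Stable, so I'm handing it in.

```bash
python3 -c "
from bench import robot
print(robot.close_job())"
```

```text
the job is handed in; nothing more can be done
None
```

The sash is fully down on its sill, and I handed the job in with the fingers still gripping the knob in the third notch: I felt three clicks and stopped before a fourth (about 22 s of the 72 s used, verdict not shown).

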